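Fit the tall core sleeve on the label unwinder

ROBOT

A 6-joint arm with a two-finger parallel gripper is mounted at the origin on the work surface. World frame = base frame: x ahead of the robot, y to its left, z up, the work surface at z = 0. Lengths are in mm, angles in rad, forces in N, time in s.
With the tool pointing down it reaches from about 400 to 925 mm from the base axis. Payload 12.5 kg.
Tool frame: the origin (TCP) lies on the mounting face of the last link; the fingertips stand 190 mm ahead of it and the grasp point (between the pads) lies 171 mm ahead of it; z points along the fingers, y is the line along which they close (so a half turn about z gives the same grasp; the last joint's range is limited). The gripper opens to 95 mm and grips with 3 to 60 N. Pads are 20 mm wide; open, the fingers measure 119 mm over their backs; the gripper's body (75 mm by 180 mm) begins 59 mm behind the grasp point.
Start: joints at [-1.277, 0.491, 1.559, -0, 1.092, -0.106], TCP at [243.29, -575.704, 404.761] pointing down, gripper open.
Joint ranges: [-3.1, 3.1], [-0.84, 2.19], [0.05, 2.79], [-1.13, 4.28], [0.06, 2.93], [-2.69, 2.69]. Speed limits (rad/s): [2.22, 2.22, 2.79, 3.14, 3.14, 3.14].

INTERFACE

Orientations are given as [roll, pitch, yaw] about the fixed x, y, z axes, in that order (R = Rz(yaw) Ry(pitch) Rx(roll)).
In Python, from cell import env gives the robot as it stands.
- The arm moves only by the tool carry_out, never from a script. Its argument "series" is a list of rows, each a list of 5 numbers: the shift along the tool's x, y, z in m, then the turn about the tool's z in degrees, then the opening, from 0 (shut) to 1 (fully open). A call has 1 to 20 rows; each row is the pose to reach, as a shift and turn from the pose commanded when the call began, along the tool's axes at that moment; what a row does not reach only later rows make up. A row lasts 1/8 s, in which the tool goes at most 62.5 mm and 10.7 degrees, less where a joint would pass 70% of its speed; a pose out of reach is approached as far as the arm can. A call with a gripper value outside its range is refused whole. The fingers move at their own pace and stop on an object; the grip force is fixed at half the most. Time passes only in rows, so rows that repeat a pose let the fingers close. It gives the time, the measured TCP pose, the force, the opening and the grip force at its end, in the units of the state.
- env.state(): the state, without advancing time (a new reading comes with each control period).
- env.read_camera(name): name is "scene" or "side" or "wrist"; returns (picture, depth): 480x640x3 uint8, red, green, blue; 480x640 float32, mm along the optical axis (not along the pixel's ray), 0 where there is no reading.
- env.get_calibration(name): a dict with "intrinsics" (3x3 intrinsics, pixels), "cam_to_world" (4x4, takes a point from camera to world coordinates); the wrist camera has in their place "T_tool_cam" (4x4, takes a point from camera to tool coordinates, whose origin is the TCP and whose axes are the flange's). Camera axes: x right, y up, looking along -z (the intrinsics and any distortion apply to the point x, -y, -z); pixel columns grow to the right and rows downward; lengths in mm; the calibration is good to about 2 mm. A picture is of the moment at which its call begins: read the wrist's pose just before it. get_calibration takes no time and is no camera call.
- env.job_done(): hands the job in; it is judged then, once.
The state is a dict: "t": time; "joints": joint angles; "qvel": joint speeds; "tau": joint torques, N m; "eef_pos": TCP position; "tcp_rot": TCP orientation; "ft_force": force on the tool from outside, world axes, zero at the start; "moment": the same for the moment, N m; "opening": opening from 0.0 (shut) to 1.0 (fully open); "grip_force": force on a finger pad.
Only numpy, scipy, OpenCV 4.12 (cv2) and the standard library are available. Lean on these libraries where they do the work, as an engineer would, in place of code of your own. Each camera call takes 0.05 s, during which the arm holds its last target. There are 200 camera calls.

TASK

Get the label unwinder ready for the next roll: take the tall black sleeve from the bench and slide it down over the upright steel spindle of the unwinder until it sits flat on the turntable, and let go. Leave the short black ring and the small white bottle standing where they are.

Things in the scene. Friction and masses are not known exactly. Their poses are not given: they have to be found in the camera images.
- sleeve_mid (a point): The tall core sleeve: a black plastic tube standing upright on the bench, open at both ends, 60 mm tall, outside diameter 50 mm, bore 34 mm (wall 8 mm), 50 to 100 g. Point on its axis, half-way up (30 mm above its lower rim); z along the tube axis.
- spindle_foot (a point): Foot of the unwinder's spindle: on its axis, on the turntable's top face, 22 mm above the bench; z up. Fixed steel shaft, diameter 22 mm, 66 mm tall from here, the last 14 mm tapering to 8 mm. Turntable: fixed aluminium disc, diameter 110 mm, on a grey 210 x 140 mm base. 110 mm along this point's +x stands a thick white guide roller, diameter 40 mm, top 39 mm above this point; not the spindle.
- collar_mid (a point): The short black ring, the wrong one: same plastic and diameters as the sleeve but only 22 mm tall, lying flat on the bench. Point on its axis, half-way up. To be left alone.
- bottle_mid (a point): Small white closed bottle with a black cap, 50 mm in diameter, 75 mm tall, standing on the bench. Point on its axis, half-way up. To be left alone.
Things that resemble listed ones, but are neither listed nor needed, are in the scene too. What is shaped like the part that bears sleeve_mid but orange or yellow is not meant.

How it is judged (in metres and radians):
At the end, for the whole second after the job is handed in: The tall sleeve stands on the turntable around the spindle: its axis within 12 mm of the spindle axis, its middle 24 to 36 mm above the turntable, tilted less than 10 degrees. The short ring and the bottle are within 30 mm of where they started (horizontal distance between sleeve_mid and spindle_foot below 0.012 m and z of sleeve_mid in the frame of spindle_foot between 0.024 and 0.036 m and angle between sleeve_mid's own z axis and vertical below 0.17 rad and distance of each of collar_mid, bottle_mid from where it was at the start of the episode below 0.03 m); the robot touches nothing.
It fails at once if the short ring was moved by more than 30 mm (distance of collar_mid from where it was at the start of the episode above 0.03 m).
It fails at once if the bottle was moved by more than 30 mm (distance of bottle_mid from where it was at the start of the episode above 0.03 m).
It also fails if it takes over 38 s, if anything falls off the work surface, if the arm or the gripper's body presses on something with over 40 N, if the wrist force passes 120 N, or if a joint passes its speed limit or range.

## Working session

There is one attempt and no reset: what is moved stays moved. The work goes in short steps, Python scripts to look and compute and a tool call to move; the robot and the scene stay as the last step left them, time stands still between calls to the robot, and variables do not carry over. Pictures are saved under pics/ and viewed, at most 10 in all, crops included, and the job is handed in when it is done.

Besides the shell and the picture viewer there is one more tool, called in YAML: its name, and indented under it one key for each argument. carry_out: Moves the arm, as the interface text tells. Its arguments: {"type":"object","properties":{"series":{"type":"array","items":{"type":"array","items":{"type":"number"}}}},"required":["series"]}

```bash
mkdir -p pics; ls; cat > h.py <<'E'
import numpy as np, cv2
from cell import env
from scipy.spatial.transform import Rotation as R
def grab(n,save=None):
    s=env.state(); p,d=env.read_camera(n); c=env.get_calibration(n)
    if n=='wrist':
        T=np.eye(4);T[:3,:3]=R.from_euler('xyz',s['tcp_rot']).as_matrix();T[:3,3]=s['eef_pos'];M=T@np.array(c['T_tool_cam'])
    else: M=np.array(c['cam_to_world'])
    if save: cv2.imwrite('pics/'+save,p[:,:,::-1])
    return p,d,np.array(c['intrinsics']),M,c
def cloud(d,K,M):
    v,u=np.mgrid[:480,:640]; x=(u-K[0,2])/K[0,0]*d; y=(v-K[1,2])/K[1,1]*d
    P=np.stack([x,-y,-d,np.ones_like(d)],-1)@M.T
    return P[...,:3]
def plane(u,v,z,K,M):
    r=M[:3,:3]@np.array([(u-K[0,2])/K[0,0],-(v-K[1,2])/K[1,1],-1]); o=M[:3,3]
    return o+r*(z-o[2])/r[2]
E
python3 - <<'E'
from h import *
s=env.state();print(s)
ims=[]
for n in ['scene','side','wrist']:
    p,d,K,M,c=grab(n,n+'0.png'); print(n,K.tolist(),M[:3,3],M[:3,2],{k:v for k,v in c.items() if k not in('intrinsics','cam_to_world')}, (d>0).mean())
E
```

```text
pics
{'t': 0.0, 'joints': array([-1.27659830e+00,  4.91578797e-01,  1.55944496e+00, -1.41900180e-05,
        1.09171789e+00, -1.05610410e-01]), 'qvel': array([-9.41705605e-04, -2.28864367e-03, -1.29142043e-04, -6.04151658e-04,
       -1.54977546e-04,  5.77250912e-05]), 'tau': array([-7.83814467e-04, -6.12650299e+01, -2.58183038e+01,  6.92000147e-02,
        4.82342381e-02, -9.63497246e-05]), 'eef_pos': array([ 243.28164592, -575.6757065 ,  404.15122443]), 'tcp_rot': array([-3.14044874e+00, -1.08604944e-04,  3.99814920e-01]), 'ft_force': array([-0.92103266, -0.61584549, -0.37281099]), 'moment': array([ 0.04814115,  0.01056022, -0.02881035]), 'grip_force': 0.0, 'opening': 0.9998606690698838}
scene [[543.1632120330057, 0.0, 325.77424560121665], [0.0, 543.1632120330057, 237.2714860242125], [0.0, 0.0, 1.0]] [772.15031285 432.83033075 832.11435049] [0.25586569 0.49322345 0.8314225 ] {} 0.9959537760416667
side [[518.6261337370489, 0.0, 315.5586515063172], [0.0, 518.6261337370489, 235.79316694547043], [0.0, 0.0, 1.0]] [519.78162205 543.20336487 728.69409181] [-0.0234492   0.65360473  0.75647273] {} 0.9960872395833333
wrist [[416.60897775644395, 0.0, 316.2119945842176], [0.0, 416.60897775644395, 234.9593813504445], [0.0, 0.0, 1.0]] [ 315.04092823 -544.83991104  385.45008776] [0.25618915 0.10572451 0.96082748] {'T_tool_cam': array([[ 5.42264490e-05,  9.60795494e-01,  2.77258032e-01,
         7.81056545e+01],
       [ 9.99998951e-01, -4.53432954e-04,  1.37572190e-03,
        -4.62642565e-01],
       [ 1.44750533e-03,  2.77257667e-01, -9.60794510e-01,
         1.87747966e+01],
       [ 0.00000000e+00,  0.00000000e+00,  0.00000000e+00,
         1.00000000e+00]])} 0.9958854166666666
```

View pics/scene0.png

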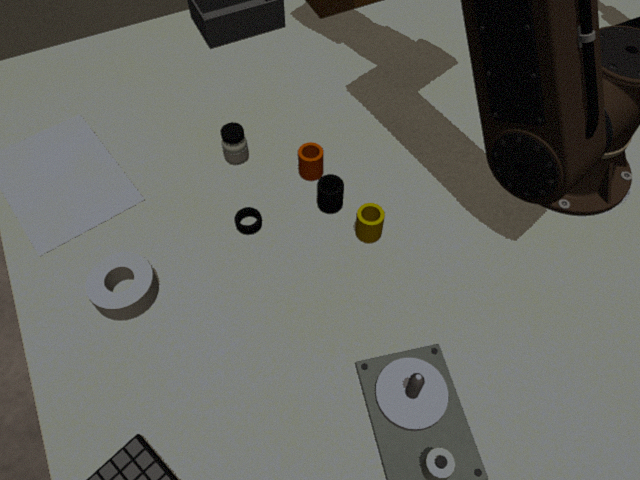

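View pics/side0.png

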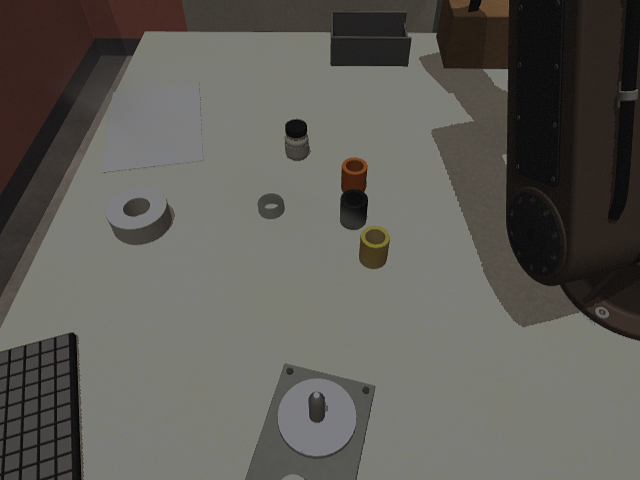

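Scene view: the black tall sleeve is at (330,194), between an orange sleeve (311,161) and a yellow one (370,222). The ring is at (248,221), the bottle at (235,143), the spindle tip at (419,378) and the roller at (440,462). Side view: the sleeve is at (354,210) and the spindle tip at (316,396).

```bash
python3 - <<'E'
from h import *
for n,boxes in {'scene':dict(black=(314,172,346,215),orange=(296,141,326,182),yellow=(353,200,387,244),spin=(400,370,430,402),roller=(422,444,458,479),disc=(374,355,450,430),ring=(233,205,264,236),bottle=(218,120,250,167)),
 'side':dict(black=(338,189,370,230),orange=(339,156,369,195),yellow=(358,225,392,268),spin=(304,388,330,424),disc=(276,378,358,458))}.items():
    p,d,K,M,c=grab(n); P=cloud(d,K,M)
    for k,(a,b,e,f) in boxes.items():
        Q=P[b:f,a:e].reshape(-1,3); C=p[b:f,a:e].reshape(-1,3)
        lo,hi={'spin':(50,100),'roller':(52,72),'disc':(17,28),'ring':(16,30),'bottle':(66,85)}.get(k,(54,70))
        if k in('black','orange','yellow'):
            z=np.percentile(Q[:,2],[1,50,97])
        else: z=np.percentile(Q[:,2],[1,50,99])
        S=Q[(Q[:,2]>lo)&(Q[:,2]<hi)]
        if len(S)<5: print(n,k,len(S),z); continue
        (cx,cy),r=cv2.minEnclosingCircle(S[:,:2].astype(np.float32))
        print(n,k,len(S),'z',z.round(),'circ',round(cx),round(cy),round(r),'mean',S.mean(0).round(),'ext',np.ptp(S,0).round())
E
```

```text
scene black 287 z [-4. 26. 60.] circ 477 -127 27 mean [ 476. -125.   58.] ext [50. 51.  8.]
scene orange 290 z [-4. 32. 60.] circ 474 -190 51 mean [ 474. -206.   58.] ext [49. 99.  8.]
scene yellow 317 z [-4. 25. 60.] circ 440 -35 27 mean [442. -35.  58.] ext [48. 51.  9.]
scene spin 234 z [18. 22. 86.] circ 533 260 11 mean [537. 263.  73.] ext [22. 21. 38.]
scene roller 683 z [ 7. 53. 62.] circ 559 367 20 mean [559. 367.  55.] ext [39. 39. 11.]
scene disc 3793 z [-1. 21. 82.] circ 533 260 55 mean [535. 262.  21.] ext [110. 110.  11.]
scene ring 300 z [-4.  4. 23.] circ 632 -151 26 mean [ 633. -151.   20.] ext [49. 50.  9.]
scene bottle 352 z [-5. 26. 76.] circ 591 -321 25 mean [ 591. -317.   73.] ext [44. 46. 11.]
side black 332 z [-1. 35. 62.] circ 466 -99 53 mean [ 473. -121.   60.] ext [ 48. 103.  10.]
side orange 378 z [-2. 42. 62.] circ 474 -187 56 mean [ 472. -194.   60.] ext [ 47. 108.  11.]
side yellow 376 z [-1. 34. 62.] circ 439 -35 26 mean [440. -33.  60.] ext [49. 50. 11.]
side spin 293 z [21. 25. 88.] circ 532 261 11 mean [531. 267.  74.] ext [20. 19. 42.]
side disc 4516 z [ 8. 23. 85.] circ 532 261 55 mean [532. 265.  23.] ext [110. 110.  11.]
```

Both views agree: sleeve at (476,-127), spindle at (533,260), and the spindle-to-roller distance is 110 mm as expected. I'll close the fingers along world x (yaw 90°), which clears the neighbouring sleeves and the roller. First move: hover over the sleeve.

carry_out:
  series:
    - [0.039,-0.032,0.007,-7,1]
    - [0.08,-0.066,0.015,-15,1]
    - [0.122,-0.101,0.023,-23,1]
    - [0.165,-0.137,0.031,-31,1]
    - [0.208,-0.173,0.04,-39,1]
    - [0.25,-0.207,0.048,-46,1]
    - [0.29,-0.241,0.056,-53,1]
    - [0.33,-0.274,0.064,-59,1]
    - [0.365,-0.303,0.071,-64,1]
    - [0.389,-0.3225,0.075,-67.1,1]
    - [0.389,-0.3225,0.075,-67.1,1]
    - [0.389,-0.3225,0.075,-67.1,1]
    - [0.389,-0.3225,0.075,-67.1,1]

```text
t: 1.88
eef_pos: [475.8, -128.0, 329.9]
tcp_rot: [3.141, 0.0, 1.569]
ft_force: [0.6, -0.1, -0.9]
opening: 1.0
grip_force: 0.0
```

```bash
python3 - <<'E'
from h import *
s=env.state(); print(s['t'],s['eef_pos'],s['tcp_rot'],s['joints'],s['ft_force'])
p,d,K,M,c=grab('wrist','w1.png'); P=cloud(d,K,M)
S=P[(P[...,2]>54)&(P[...,2]<66)&(abs(P[...,0]-476)<40)&(abs(P[...,1]+127)<38)&(p.max(2)<110)]
print(len(S),cv2.minEnclosingCircle(S[:,:2].astype(np.float32)),S.mean(0),np.ptp(S,0))
E
```

```text
1.875 [ 475.79015239 -128.03212071  329.87534654] [3.14138703e+00 2.25844436e-04 1.56935748e+00] [-3.96995880e-01  4.06234869e-01  1.96159403e+00 -1.84894321e-04
  7.73486992e-01 -3.95424784e-01] [ 0.57276089 -0.06610286 -0.8568231 ]
2737 ((472.2785339355469, -126.84343719482422), 24.99294662475586) [ 472.21866772 -125.88327082   60.4298755 ] [49.04987923 49.59619981  9.20264185]
```

View pics/w1.png

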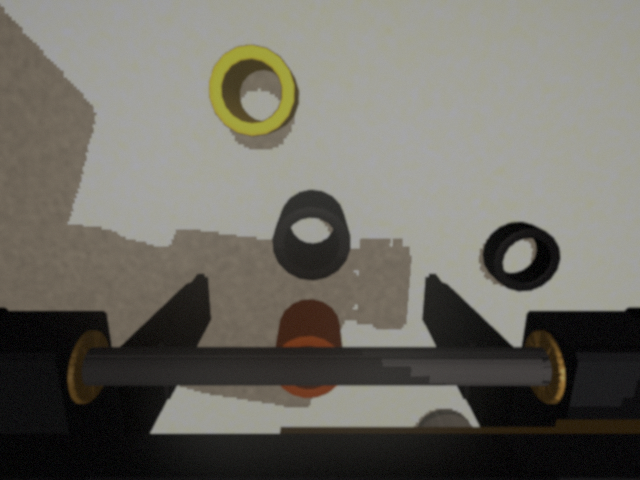

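The wrist view shows the black sleeve centred at about (312,245), with the fingers clear of the orange (310,350) and yellow (254,90) sleeves. The offset is about 3 mm in -x. Descending and gripping at about 42 mm height.

carry_out:
  series:
    - [0.001,-0.003,0.03,0,1]
    - [0.001,-0.003,0.065,0,1]
    - [0.001,-0.003,0.095,0,1]
    - [0.001,-0.003,0.112,0,1]
    - [0.001,-0.003,0.117,0,1]
    - [0.001,-0.003,0.117,0,1]
    - [0.001,-0.003,0.117,0,0.4]
    - [0.001,-0.003,0.117,0,0.4]
    - [0.001,-0.003,0.117,0,0.4]
    - [0.001,-0.003,0.117,0,0.4]
    - [0.001,-0.003,0.117,0,0.4]
    - [0.001,-0.003,0.117,0,0.4]

```text
t: 3.42
eef_pos: [473.1, -126.2, 212.8]
tcp_rot: [-3.142, 0.0, 1.571]
ft_force: [-0.6, 0.0, 2.0]
opening: 0.523
grip_force: 30.0
```

Gripped: the opening of 49.7 mm matches the 50 mm sleeve. Lifting straight up, then carrying it over the spindle.

carry_out:
  series:
    - [0,0,-0.02,0,0.4]
    - [0,0,-0.06,0,0.4]
    - [0,0,-0.1,0,0.4]
    - [0,0,-0.13,0,0.4]
    - [0.025,0.004,-0.13,0,0.4]
    - [0.065,0.01,-0.13,0,0.4]
    - [0.11,0.017,-0.13,0,0.4]
    - [0.155,0.024,-0.13,0,0.4]
    - [0.2,0.031,-0.13,0,0.4]
    - [0.245,0.038,-0.13,0,0.4]
    - [0.29,0.045,-0.13,0,0.4]
    - [0.33,0.051,-0.13,0,0.4]
    - [0.36,0.056,-0.13,0,0.4]
    - [0.378,0.059,-0.13,0,0.4]
    - [0.386,0.06,-0.13,0,0.4]
    - [0.386,0.06,-0.13,0,0.4]
    - [0.386,0.06,-0.13,0,0.4]

```text
t: 5.55
eef_pos: [533.0, 259.0, 342.7]
tcp_rot: [-3.141, 0.0, 1.57]
ft_force: [-0.3, -0.2, -1.0]
opening: 0.519
grip_force: 30.0
```

```bash
python3 - <<'E'
from h import *
s=env.state(); print(s['t'],s['eef_pos'],s['tcp_rot'],s['ft_force'],s['opening'])
E=s['eef_pos']
for n in ['scene','side','wrist']:
    p,d,K,M,c=grab(n,n+'2.png'); P=cloud(d,K,M)
    near=(abs(P[...,0]-E[0])<45)&(abs(P[...,1]-E[1])<45)
    # disc / spindle
    z=P[...,2]
    for nm,m in dict(disc=(abs(P[...,0]-533)<60)&(abs(P[...,1]-260)<60)&(z>15)&(z<28),spin=(abs(P[...,0]-533)<20)&(abs(P[...,1]-260)<20)&(z>50)&(z<92),sleeve=near&(z>125)&(z<148),top=near&(z>183)&(z<200)).items():
        S=P[m]
        if len(S)>5: print(n,nm,len(S),np.round(cv2.minEnclosingCircle(S[:,:2].astype(np.float32))[0]),S.min(0).round(),S.max(0).round())
a=cv2.imread('pics/scene2.png')[200:480,220:620];b=cv2.imread('pics/side2.png')[200:480,120:520]
cv2.imwrite('pics/ss2.png',np.hstack([a,b]))
E
```

```text
5.55 [533.04913217 258.96972933 342.71178631] [-3.14138693e+00  2.65610603e-04  1.57015495e+00] [-0.29490962 -0.15318624 -1.01597296] 0.5186320601730089
scene disc 2765 [533. 260.] [479. 216.  15.] [588. 315.  28.]
scene spin 156 [535. 261.] [527. 253.  50.] [544. 271.  84.]
scene sleeve 117 [537. 262.] [517. 253. 130.] [558. 282. 148.]
scene top 128 [538. 263.] [508. 233. 183.] [569. 282. 199.]
side disc 4039 [531. 261.] [477. 212.  15.] [587. 316.  28.]
side spin 262 [531. 263.] [521. 256.  50.] [542. 272.  89.]
side sleeve 327 [534. 264.] [510. 240. 131.] [558. 284. 148.]
side top 660 [534. 271.] [500. 242. 183.] [567. 284. 200.]
wrist disc 11774 [531. 261.] [476. 222.  15.] [586. 316.  28.]
wrist spin 487 [531. 264.] [520. 263.  50.] [541. 272.  82.]
wrist sleeve 1665 [534. 264.] [511. 241. 131.] [557. 284. 148.]
wrist top 7576 [533. 268.] [498. 233. 183.] [568. 283. 200.]
```

View pics/ss2.png

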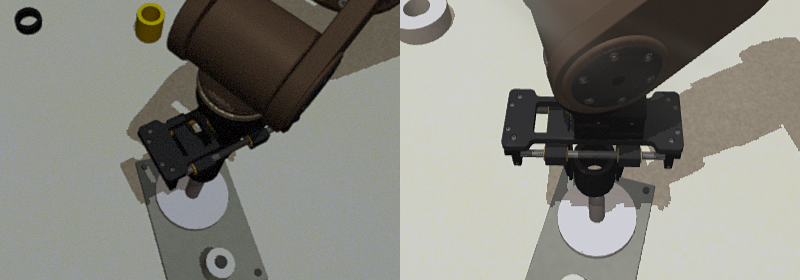

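View pics/wrist2.png

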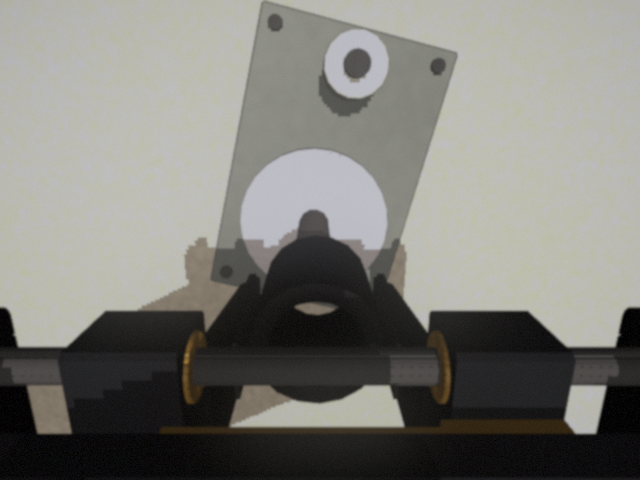

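Wrist view: the sleeve hangs above the spindle (spindle at (314,225), disc centred near column 314). Relative to the spindle it is off by about 2 mm in x and -2 mm in y, well inside the 6 mm clearance. I'll correct that and lower it partway, checking the force.

carry_out:
  series:
    - [0.002,-0.002,0.005,0,0.4]
    - [0.002,-0.002,0.02,0,0.4]
    - [0.002,-0.002,0.035,0,0.4]
    - [0.002,-0.002,0.045,0,0.4]
    - [0.002,-0.002,0.055,0,0.4]
    - [0.002,-0.002,0.065,0,0.4]
    - [0.002,-0.002,0.07,0,0.4]
    - [0.002,-0.002,0.07,0,0.4]

```text
t: 6.7
eef_pos: [531.1, 261.8, 272.4]
tcp_rot: [-3.141, 0.0, 1.571]
ft_force: [0.9, 0.4, -1.6]
opening: 0.522
grip_force: 30.0
```

The lower rim is now at about 60 mm, below the spindle tip at 88 mm, and there is no contact force, so it is on the spindle. Lowering the rest of the way.

carry_out:
  series:
    - [0,0,0.01,0,0.4]
    - [0,0,0.02,0,0.4]
    - [0,0,0.028,0,0.4]
    - [0,0,0.033,0,0.4]
    - [0,0,0.036,0,0.4]
    - [0,0,0.036,0,0.4]
    - [0,0,0.036,0,0.4]

```text
t: 7.58
eef_pos: [531.1, 261.8, 236.9]
tcp_rot: [3.141, -0.0, 1.571]
ft_force: [-0.2, -0.2, 0.3]
opening: 0.52
grip_force: 30.0
```

carry_out:
  series:
    - [0,0,0.001,0,0.4]
    - [0,0,0.001,0,0.4]
    - [0,0,0.001,0,0.6]
    - [0,0,0.001,0,0.9]
    - [0,0,0.001,0,0.9]
    - [0,0,0.001,0,0.9]
    - [0,0,0.001,0,0.9]
    - [0,0,-0.02,0,0.9]
    - [0,0,-0.05,0,0.9]
    - [0,0,-0.09,0,0.9]
    - [0,0,-0.13,0,0.9]
    - [0,0,-0.16,0,0.9]
    - [0,0,-0.16,0,0.9]
    - [0,0,-0.16,0,0.9]

```text
t: 9.32
eef_pos: [530.8, 261.7, 395.8]
tcp_rot: [-3.141, 0.0, 1.571]
ft_force: [0.3, -0.7, -0.3]
opening: 0.897
grip_force: 0.0
```

```bash
python3 - <<'E'
from h import *
s=env.state(); print(s['t'],s['eef_pos'],s['opening'],s['ft_force'])
for n in ['scene','side','wrist']:
    p,d,K,M,c=grab(n,n+'3.png'); P=cloud(d,K,M); z=P[...,2]
    near=(abs(P[...,0]-532)<35)&(abs(P[...,1]-261)<35)
    S=P[near&(z>76)&(z<86)]
    if len(S)>5: print(n,len(S),cv2.minEnclosingCircle(S[:,:2].astype(np.float32)),S.mean(0).round())
    R1=P[(abs(P[...,0]-632)<35)&(abs(P[...,1]+151)<35)&(z>16)&(z<30)]; 
    if len(R1)>5: print(' ring',cv2.minEnclosingCircle(R1[:,:2].astype(np.float32)))
a=cv2.imread('pics/wrist3.png')[:,:400];b=cv2.imread('pics/side3.png')[:,120:520]
cv2.imwrite('pics/c3.png',np.hstack([a,b]))
E
```

```text
9.325 [530.84857759 261.69625776 395.84983434] 0.8971339880792853 [ 0.29428426 -0.65943618 -0.31537092]
scene 553 ((532.9064331054688, 260.2168884277344), 25.356985092163086) [534. 264.  81.]
 ring ((631.7893676757812, -151.54129028320312), 25.68331527709961)
side 819 ((531.8192138671875, 261.1861877441406), 25.56315040588379) [532. 263.  82.]
 ring ((652.6708984375, -147.2028045654297), 11.214980125427246)
wrist 2435 ((530.7913818359375, 261.2433776855469), 24.941865921020508) [531. 262.  82.]
```

View pics/c3.png

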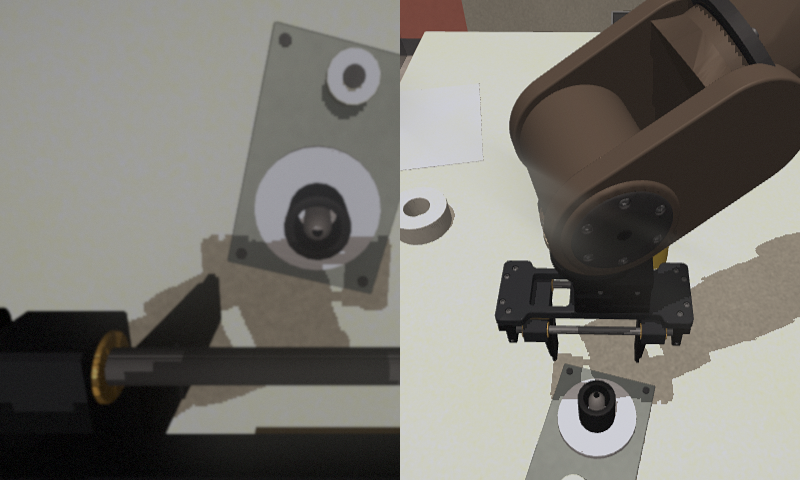

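The sleeve stands around the spindle (wrist (318,218), side crop (597,400)). Its rim is at z ≈ 82 = 22 + 60, within about 1 mm of the spindle axis, and the gripper is clear. Handing in.

```bash
python3 -c "
from cell import env
print(env.job_done())"
```

```text
the job is handed in; nothing more can be done
None
```

I slid the tall black sleeve over the spindle, let it go flat on the turntable within about 1 mm of the axis, and handed the job in at about 9.5 s; the ring measured unmoved and the arm never went near the bottle, though I did not re-measure it.

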